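# Open the wide touch-latch door of the bench cabinet

## Robot

A 6-joint arm with a two-finger parallel gripper is mounted at the origin on a cart in front of the work surface, level with it; the furniture and walls round the work are solid. World frame = base frame: x ahead of the robot, y to its left, z up, the work surface at z = 0. Lengths are in m, angles in rad, forces in N, time in s.
With the tool pointing down it reaches from about 0.3 to 0.775 m from the base axis. Payload 14.6 kg.
Tool frame: the origin (TCP) lies at the very end of the fingers, on their centre line; the grasp point (between the pads) lies 19 mm behind it; z points along the fingers, y is the line along which they close (so a half turn about z gives the same grasp; the last joint's range is limited). The gripper opens to 94 mm and grips with 3 to 60 N. Pads are 16 mm wide; open, the fingers measure 119 mm over their backs; the gripper's body (75 mm by 177 mm) begins 78 mm behind the grasp point.
Start: joints at [1.265, 0.3, 1.521, -0, 1.321, -0.067], TCP at [0.13, 0.534, 0.205] pointing down, gripper open.
Joint ranges: [-3.03, 3.03], [-0.79, 2.21], [0.23, 2.52], [-1.04, 4.18], [0, 3.07], [-2.55, 2.55]. Speed limits (rad/s): [2.22, 2.22, 2.57, 3.14, 3.14, 3.14].

## Interface

Orientations are given as [roll, pitch, yaw] about the fixed x, y, z axes, in that order (R = Rz(yaw) Ry(pitch) Rx(roll)).
In Python, from station import telemetry, cams, hand_in, nets gives the robot as it stands.
- The arm moves only by the tool move_arm, never from a script. Its argument "increments" is a list of rows, each a list of 4 numbers: the shift along the tool's x, y, z in m, then the turn about the tool's z in rad. In form: [[tx, ty, tz, roll], ...]. A call has 1 to 20 rows; each row shifts and turns the commanded pose from where the row before left it, along the tool's axes as they then stand; what a row does not reach is not made up. A row lasts 1/8 s, in which the tool goes at most 62.5 mm and 10.7 degrees, less where a joint would pass 70% of its speed; a pose out of reach is approached as far as the arm can. A call is refused whole if a number of a shift passes 0.0625 or a number of a turn 0.188, either way. A call with a gripper value outside its range is refused whole. "grip" is the opening, from 0 (shut) to 1 (fully open), set as the call begins (left out, the last holds). The fingers move at their own pace and stop on an object; "force" is the grip in N (left out, the last holds). Time passes only in rows, so rows that do not move let the fingers close. It gives the time, the measured TCP pose, the force, the opening and the grip force at its end, in the units of the state.
- telemetry.get_obs(): the state, without advancing time (a new reading comes with each control period).
- cams.camera(name): name is "scene" or "top" or "wrist"; returns the picture (384x512x3 uint8, blue, green, red); there is no depth.
- cams.camera_model(name): a dict with "intrinsics" (3x3 intrinsics, pixels), "xyz" and "attitude" of the camera in the world; the wrist camera has in their place "T_tool_cam" (4x4, takes a point from camera to tool coordinates, whose origin is the TCP and whose axes are the flange's). Camera axes: x right, y up, looking along -z (the intrinsics and any distortion apply to the point x, -y, -z); pixel columns grow to the right and rows downward; lengths in m; the calibration is good to about 2 mm. A picture is of the moment at which its call begins: read the wrist's pose just before it. camera_model takes no time and is no camera call.
- hand_in(): hands the job in; it is judged then, once.
Trained networks look in the newest picture that a camera, given by its name, has taken for a name from the list of things; names that differ only in an ending like _2 or _b are one class to them, and where a whole thing is asked for, a point or a joint stands for the part that bears it (a point fixed in the world has none). Each returns a list of dicts, best first, with "conf" (0 to 1); they miss things now and then, are a little off and sometimes report something else, mostly with a low value. They report only what shows in the picture. A call takes as long as a camera call. They do not tell look-alikes from the thing itself.
- nets.search_frame(camera, query): "extent" ([left, top, right, bottom] in pixels, round what is visible of it).
- nets.mark_of(camera, query): "centre" ([column, row] in pixels: a listed point, or the origin of a listed thing).
The state is a dict: "time_s": time; "qpos": joint angles; "joint_vel": joint speeds; "tau": joint torques, N m; "ee_pos": TCP position; "eef_rot": TCP orientation; "force": force on the tool from outside, world axes, zero at the start; "moment": the same for the moment, N m; "grip_width": finger opening in m; "grip_force": force on a finger pad.
Only numpy, scipy, OpenCV 4.12 (cv2) and the standard library are available. Lean on these libraries where they do the work, as an engineer would, in place of code of your own. Each camera call takes 0.05 s, during which the arm holds its last target. There are 200 camera calls.

## Task

A small paste jar is standing in front of the wide door of the low bench cabinet. First slide that jar sideways along the table, past the door's free edge, until it is wholly out from in front of that door, without lifting it or tipping it over; only then press the wide door with a fingertip near its free edge (the edge in the middle of the cabinet) until its push catch lets go, and take the hand away so that the door springs ajar and stays ajar. Do not force the cabinet, keep the narrow door shut, and leave the eraser, brush and weight where they lie.

Things in the scene. Friction and masses are not known exactly. Their poses are not given: they have to be found in the camera images.
- cabinet: Low grey cabinet with two plain wooden doors, 150 deep (x) x 320 wide (y) x 125 high, fixed; place and yaw vary. Origin: centre of its underside, on the table. x points from the doors to the back; the doors' front face is at x = -75 mm; y is to the left seen from the front; z up. Wide door: y = +160 mm (hinge) to -37 (free edge); narrow door: y = -40 (free edge) to -160 (hinge).
- wide_door (a joint): Angle of the wide door, rad: 0 shut and flush, positive open toward the robot, -0.04 pressed in to its stop. A touch latch holds it against a light spring. Pressed in and let go, it follows the finger out and rests at about 0.6, its free edge about 110 mm before the front: draw the hand back 160 mm or more.
- wide_door_press (a point): Where to press the wide door: on its front face, 45 mm from its free edge, 152 mm from its hinge axis, 95 mm above the table; moves with the door. Press along the cabinet's +x: it yields at about 3 N (a brisk touch reads more for a moment), the catch lets go after 2.6 mm or more, and the solid stop is at 6 mm, where the force climbs: press on to 4 to 6 mm.
- wide_door_edge (a point): Point on the front face of the wide door at its free edge, 95 mm above the table; moves with the door. Once a jar's centre lies 30 mm or more past this edge (toward -y of the cabinet), it is out of the way. The table before the narrow door is free for it.
- narrow_door (a joint): Angle of the narrow door, rad; 0 = shut, positive = open. It has the same kind of touch latch and must stay shut.
- red_jar: White screw jar with a red cap, 57 mm in diameter, 75 high. Origin: centre of its underside; z up. Loose, about 0.14 kg. One of the two jars (either one) starts before the wide door, its centre 80 to 100 mm from the door face; the other stands some 10 cm beyond the cabinet's left side.
- black_jar: White screw jar with a black cap, 49 mm in diameter, 60 high. Origin: centre of its underside; z up. Loose, about 0.14 kg. One of the two jars (either one) starts before the wide door, its centre 80 to 100 mm from the door face; the other stands some 10 cm beyond the cabinet's left side.
- eraser: Eraser block in a blue sleeve, 55 x 25 x 14 mm, to the right of the cabinet's front. Loose bystander, to be left alone; origin at the centre of its underside.
- brush: Flat brush with a brown handle, 187 x 24 x 12 mm, lying on the table toward the robot from the jar. Loose bystander, to be left alone; origin at the centre of its underside.
- weight: Grey cloth-covered lead weight, 100 x 46 x 27 mm, at the right of the cabinet. Loose bystander, to be left alone; origin at the centre of its underside.
Not all that is in view belongs to the job. There is more than one size of the red_jar; the job needs the smallest.

How it is judged:
By the outcome, as a careful person would: the job done as asked, in the order asked, and still so for the second after the job is handed in, with the robot touching nothing.
It also fails if it takes over 54 s, if anything falls off the work surface, if the arm or the gripper's body presses on something with over 40 N, if the wrist force passes 120 N, or if a joint passes its speed limit or range.

## Working session

There is one attempt and no reset: what is moved stays moved. The work goes in short steps, Python scripts to look and compute and a tool call to move; the robot and the scene stay as the last step left them, time stands still between calls to the robot, and variables do not carry over. Pictures are saved under pics/ and viewed, at most 10 in all, crops included, and the job is handed in when it is done.

Besides the shell and the picture viewer there is one more tool, called after "Call:" as a command line: name --pt "numbers of a row" for each row, then --argument value for the rest. move_arm: Moves the arm, as the interface text tells. Its arguments: {"type":"object","properties":{"increments":{"type":"array"},"grip":{"type":"number"},"force":{"type":"number"}},"required":["increments"]}

```bash
mkdir -p pics
cat > h.py <<'E'
import numpy as np,cv2
from scipy.spatial.transform import Rotation as R
from station import telemetry,cams,hand_in,nets
def ray(cam,px):
    m=cams.camera_model(cam);K=np.array(m["intrinsics"]);d=np.linalg.inv(K)@[px[0],px[1],1]
    d=np.array([d[0],-d[1],-d[2]])
    a=np.array(m["attitude"]); Rm=a if a.shape==(3,3) else R.from_euler('xyz',a).as_matrix()
    return np.array(m["xyz"]),Rm@d
def onz(cam,px,z):
    o,d=ray(cam,px);return o+d*(z-o[2])/d[2]
E
python3 - <<'E'
from h import *
print(telemetry.get_obs())
for c in ["scene","top"]:
    m=cams.camera_model(c);print(m)
    im=cams.camera(c);cv2.imwrite(f"pics/{c}0.png",im)
    for q,z in [("red_jar",0),("black_jar",0),("wide_door_press",.095),("wide_door_edge",.095),("cabinet",0),("brush",0),("eraser",0),("weight",0)]:
        print(c,q,[(np.round(r["conf"],2),np.round(r["centre"]),np.round(onz(c,r["centre"],z),3)) for r in nets.mark_of(c,q)])
E
```

```text
{'time_s': 0.0, 'qpos': array([ 1.26542239e+00,  3.00440005e-01,  1.52156873e+00, -2.32621277e-05,
        1.32070718e+00, -6.65819694e-02]), 'joint_vel': array([-0.00079437, -0.00031314,  0.00033238,  0.00133297, -0.00081549,
        0.00091354]), 'tau': array([-1.57891176e-03, -5.31804407e+01, -3.52748144e+01,  7.07406714e-02,
        2.44121114e-02, -7.84901999e-05]), 'ee_pos': array([0.13001184, 0.53414529, 0.20490861]), 'eef_rot': array([-3.14047038e+00, -5.22520072e-05,  2.90280642e+00]), 'force': array([0.13211948, 0.34465604, 0.14955455]), 'moment': array([ 0.01421926, -0.03925576, -0.02532384]), 'grip_force': 0.0, 'grip_width': 0.09403755479013236}
{'intrinsics': array([[426.03340754,   0.        , 257.2321844 ],
       [  0.        , 426.03340754, 189.89782606],
       [  0.        ,   0.        ,   1.        ]]), 'xyz': array([ 0.23997866, -0.66980999,  0.7519535 ]), 'attitude': array([ 0.87967298, -0.00795143, -0.43505033])}
scene red_jar [(np.float64(0.97), array([192., 173.]), array([0.489, 0.301, 0.   ])), (np.float64(0.9), array([228., 176.]), array([0.578, 0.242, 0. 
[... 1262 characters left out ...]
8.]), array([ 0.52, -0.  ,  0.  ])), (np.float64(0.3), array([191., 187.]), array([0.576, 0.242, 0.   ]))]
top wide_door_press [(np.float64(0.92), array([281., 168.]), array([0.618, 0.001, 0.095]))]
top wide_door_edge [(np.float64(0.64), array([297., 164.]), array([ 0.628, -0.04 ,  0.095]))]
top cabinet [(np.float64(0.7), array([275., 145.]), array([0.693, 0.011, 0.   ])), (np.float64(0.43), array([275., 244.]), array([0.42 , 0.013, 0.   ]))]
top brush [(np.float64(0.74), array([274., 244.]), array([0.422, 0.017, 0.   ]))]
top eraser [(np.float64(0.49), array([377., 188.]), array([ 0.572, -0.267,  0.   ]))]
top weight [(np.float64(0.66), array([366., 135.]), array([ 0.72 , -0.239,  0.   ]))]
```

View pics/scene0.png

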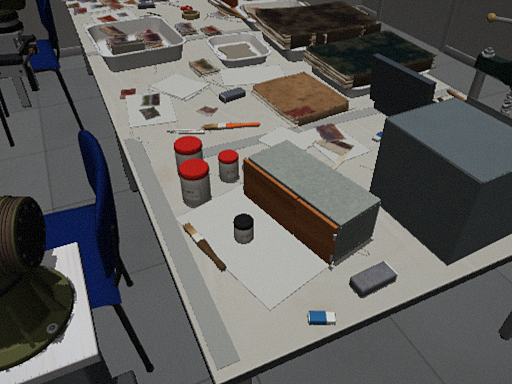

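View pics/top0.png

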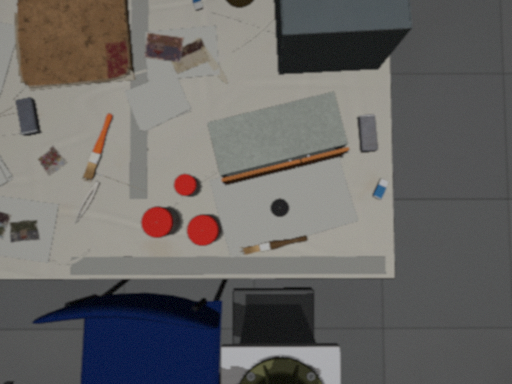

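The small jar before the wide door is the black-capped one, at scene (243,228) and top (280,208). That puts it near (0.517, 0.000). The cabinet's yaw is about +13.5°, and the brush lies at top (275,244), toward the robot. I'll go above the jar with tool y along the cabinet's y.

Call:
move_arm --pt "0 0 -0.02 -0.158" --pt "0 0 -0.02 -0.158" --pt "0 0 0 -0.158" --pt "-0.0157 -0.0382 0 0" --pt "-0.0157 -0.0382 0 0" --pt "-0.0157 -0.0382 0 0" --pt "-0.0157 -0.0382 0 0" --pt "-0.0157 -0.0382 0 0" --pt "-0.0157 -0.0382 0 0" --pt "-0.0157 -0.0382 0 0" --pt "-0.0157 -0.0382 0 0" --pt "-0.0157 -0.0382 0 0" --pt "-0.0157 -0.0382 0 0" --pt "-0.0157 -0.0382 0 0" --pt "-0.0157 -0.0382 0 0" --pt "-0.0157 -0.0382 0 0" --pt "-0.0157 -0.0382 0 0" --pt "-0.0157 -0.0382 0 0" --pt "-0.0157 -0.0382 0 0" --grip 1

```text
time_s: 3.28
ee_pos: [0.5175, -0.0027, 0.2455]
eef_rot: [-3.142, 0.0, -2.907]
force: [0.1, 0.5, -0.7]
grip_width: 0.0942
grip_force: 0.0
```

```bash
cat >> h.py <<'E'
def wonz(px,z,o):
    m=cams.camera_model("wrist");K=np.array(m["intrinsics"]);d=np.linalg.inv(K)@[px[0],px[1],1]
    T=np.array(m["T_tool_cam"]);Rt=R.from_euler('xyz',o["eef_rot"]).as_matrix()
    d=Rt@T[:3,:3]@[d[0],-d[1],-d[2]];p=Rt@T[:3,3]+o["ee_pos"];return p+d*(z-p[2])/d[2]
def st():
    o=telemetry.get_obs();print(round(o["time_s"],2),*[np.round(o[k],3) for k in("ee_pos","eef_rot","force","qpos","grip_width","grip_force")]);return o
E
python3 - <<'E'
from h import *
o=st();im=cams.camera("wrist");cv2.imwrite("pics/w1.png",im)
for q,z in [("black_jar",0),("wide_door_press",.095),("wide_door_edge",.095)]:
    print(q,[(np.round(r["conf"],2),np.round(r["centre"]),np.round(wonz(r["centre"],z,o),3)) for r in nets.mark_of("wrist",q)])
print([(r["conf"],r["extent"]) for r in nets.search_frame("wrist","black_jar")])
E
```

```text
3.27 [ 0.517 -0.003  0.246] [-3.142  0.    -2.907] [ 0.139  0.522 -0.654] [-0.076  0.198  1.554  0.     1.389 -1.882] 0.094 0.0
black_jar [(np.float64(0.62), array([262., 166.]), array([0.522, 0.005, 0.   ]))]
wide_door_press [(np.float64(0.83), array([235., 262.]), array([ 0.619, -0.005,  0.095]))]
wide_door_edge [(np.float64(0.72), array([236., 260.]), array([ 0.616, -0.003,  0.095])), (np.float64(0.66), array([196., 260.]), array([ 0.626, -0.048,  0.095]))]
[(0.87, [237.6, 147.9, 281.0, 195.0])]
```

View pics/w1.png

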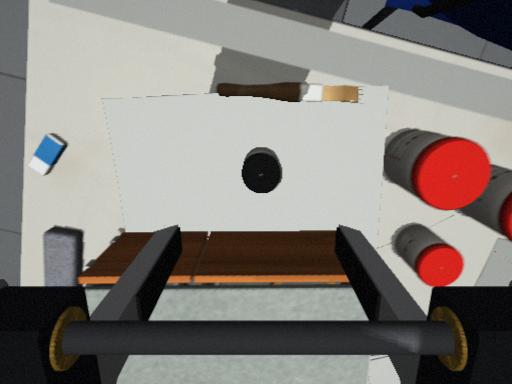

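The wrist view shows the black cap at (262,172), centred between the fingers to within a few millimetres. The brush at (285,92) is clear of the fingers. I'll descend with the fingers on either side of the jar and grip it lightly.

Call:
move_arm --pt "0 0.005 0.03 0" --pt "0 0 0.04 0" --pt "0 0 0.04 0" --pt "0 0 0.04 0" --pt "0 0 0.03 0" --pt "0 0 0.03 0" --pt "0 0 0.02 0" --pt "0 0 0.005 0" --pt "0 0 0 0" --pt "0 0 0 0"

```text
time_s: 4.78
ee_pos: [0.5161, 0.0036, 0.0114]
eef_rot: [-3.141, 0.001, -2.906]
force: [-0.8, -0.6, 0.4]
grip_width: 0.0942
grip_force: 0.0
```

Call:
move_arm --pt "0 0 0 0" --pt "0 0 0 0" --pt "0 0 0 0" --pt "0 0 0 0" --pt "0 0 0 0" --pt "0 0 0 0" --pt "0 0 0 0" --pt "0 0 0 0" --grip 0.4 --force 3

```text
time_s: 5.78
ee_pos: [0.5156, 0.0034, 0.0104]
eef_rot: [-3.142, -0.0, -2.906]
force: [0.7, -0.6, -0.8]
grip_width: 0.0481
grip_force: 3.0
```

Call:
move_arm --pt "0 -0.006 0 0" --pt "0 -0.01 0 0" --pt "0 -0.01 0 0" --pt "0 -0.01 0 0" --pt "0 -0.01 0 0" --pt "0 -0.01 0 0" --pt "0 -0.01 0 0" --pt "0 -0.01 0 0" --pt "0 -0.01 0 0" --pt "0 -0.01 0 0" --pt "0 -0.01 0 0" --pt "0 -0.01 0 0" --pt "0 -0.004 0 0" --pt "0 0 0 0" --pt "0 0 0 0"

```text
time_s: 7.65
ee_pos: [0.5436, -0.1132, 0.0105]
eef_rot: [-3.141, 0.0, -2.906]
force: [0.5, -0.2, 0.3]
grip_width: 0.0482
grip_force: 3.0
```

Call:
move_arm --pt "0 0 0 0" --pt "0 0 0 0" --pt "0 0 0 0" --pt "0 0 0 0" --pt "0 0 0 0" --pt "0 0 0 0" --grip 0.85

```text
time_s: 8.4
ee_pos: [0.5436, -0.1133, 0.0105]
eef_rot: [-3.142, -0.0, -2.906]
force: [-0.6, -0.4, -0.1]
grip_width: 0.0798
grip_force: 0.0
```

Call:
move_arm --pt "0 0 -0.01 0" --pt "0 0 -0.02 0" --pt "0 0 -0.03 0" --pt "0 0 -0.04 0" --pt "0 0 -0.04 0" --pt "0 0 -0.04 0" --pt "0 0 0 0" --pt "0 0 0 0"

```text
time_s: 9.4
ee_pos: [0.5433, -0.1132, 0.19]
eef_rot: [3.141, -0.0, -2.906]
force: [0.1, -0.5, -0.0]
grip_width: 0.0799
grip_force: 0.0
```

Run:
```python
from h import *
o=st();im=cams.camera("wrist");cv2.imwrite("pics/w2.png",im);t=cams.camera("top");s=cams.camera("scene")
cv2.imwrite("pics/s2.png",s)
for c in ("wrist","top","scene"):
  for q,z in [("black_jar",0),("wide_door_press",.095),("wide_door_edge",.095)]:
    print(c,q,[(np.round(r["conf"],2),np.round(r["centre"]),np.round(wonz(r["centre"],z,o) if c=="wrist" else onz(c,r["centre"],z),3)) for r in nets.mark_of(c,q)])
```

```text
9.4 [ 0.543 -0.113  0.19 ] [ 3.141 -0.    -2.906] [ 0.143 -0.506 -0.008] [-0.271  0.324  1.526  0.     1.292 -2.077] 0.08 0.0
wrist black_jar [(np.float64(0.56), array([260., 177.]), array([ 0.55 , -0.108,  0.   ]))]
wrist wide_door_press [(np.float64(0.73), array([351., 286.]), array([ 0.613, -0.001,  0.095]))]
wrist wide_door_edge [(np.float64(0.62), array([305., 287.]), array([ 0.625, -0.045,  0.095]))]
top black_jar []
top wide_door_press [(np.float64(0.83), array([281., 169.]), array([0.615, 0.002, 0.095]))]
top wide_door_edge [(np.float64(0.62), array([298., 165.]), array([ 0.624, -0.041,  0.095])), (np.float64(0.36), array([282., 169.]), array([ 0.614, -0.002,  0.095]))]
scene black_jar [(np.float64(0.79), array([273., 269.]), array([ 0.541, -0.118,  0.   ]))]
scene wide_door_press [(np.float64(0.8), array([279., 201.]), array([ 0.608, -0.01 ,  0.095]))]
scene wide_door_edge [(np.float64(0.7), array([293., 208.]), array([ 0.628, -0.045,  0.095]))]
```

View pics/w2.png

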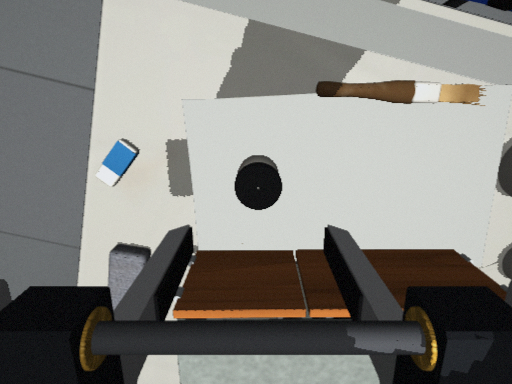

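The jar is upright about 48 mm past the free edge, with its cap at (258,186) and the door gap at (303,285). Next I'll close the fingers, move in front of the press point and descend.

Call:
move_arm --pt "0 0.015 0 0" --pt "0 0.026 0 0" --pt "0 0.026 0 0" --pt "-0.006 0.026 0 0" --pt "-0.01 0 0.02 0" --pt "-0.01 0 0.03 0" --pt "-0.01 0 0.03 0" --pt "0 0 0.02 0" --pt "0 0 0 0" --pt "0 0 0 0" --grip 0

```text
time_s: 11.25
ee_pos: [0.5572, -0.0141, 0.0915]
eef_rot: [-3.141, 0.001, -2.906]
force: [0.1, 0.3, -0.3]
grip_width: 0.0005
grip_force: 0.0
```

Run:
```python
from h import *
o=st();s=cams.camera("scene");w=cams.camera("wrist")
cv2.imwrite("pics/s3.png",np.hstack([cv2.resize(s[120:300,180:400],(440,360)),cv2.resize(w,(360,270))[:, :].copy() if 0 else cv2.resize(w,(360,360))]))
```

```text
11.25 [ 0.557 -0.014  0.092] [-3.141e+00  1.000e-03 -2.906e+00] [ 0.06   0.306 -0.287] [-0.091  0.434  1.619  0.     1.087 -1.897] 0.001 0.0
```

View pics/s3.png

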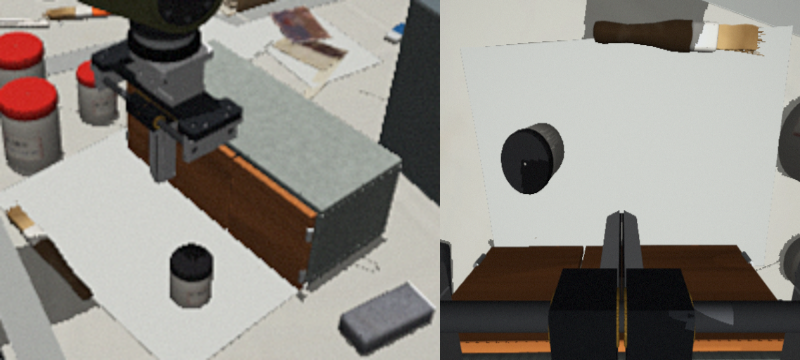

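The closed fingertips stand before the wide door, about 45 mm from the gap, and the jar is clear and upright. I'll advance to just short of contact.

Call:
move_arm --pt "-0.01 0 0 0" --pt "-0.012 0 0 0" --pt "-0.012 0 0 0" --pt "-0.006 0 0 0" --pt "-0.003 0 0 0" --pt "0 0 0 0" --pt "0 0 0 0"

```text
time_s: 12.22
ee_pos: [0.5986, -0.0045, 0.0905]
eef_rot: [-3.142, -0.0, -2.906]
force: [-0.7, -0.8, -0.2]
grip_width: 0.0005
grip_force: 0.0
```

Call:
move_arm --pt "-0.002 0 0 0" --pt "-0.002 0 0 0" --pt "0 0 0 0" --pt "0 0 0 0"

```text
time_s: 12.72
ee_pos: [0.6026, -0.0035, 0.0904]
eef_rot: [3.142, -0.0, -2.906]
force: [0.1, 1.4, 0.4]
grip_width: 0.0005
grip_force: 0.0
```

Call:
move_arm --pt "-0.002 0 0 0" --pt "0 0 0 0" --pt "0 0 0 0"

```text
time_s: 13.1
ee_pos: [0.6046, -0.003, 0.0904]
eef_rot: [3.142, -0.0, -2.906]
force: [-0.2, -0.4, -0.4]
grip_width: 0.0004
grip_force: 0.0
```

Call:
move_arm --pt "-0.001 0 0 0" --pt "-0.001 0 0 0" --pt "0 0 0 0" --pt "0 0 0 0"

```text
time_s: 13.6
ee_pos: [0.6065, -0.0026, 0.0904]
eef_rot: [-3.142, -0.0, -2.906]
force: [-0.7, 0.4, -0.2]
grip_width: 0.0007
grip_force: 0.0
```

Call:
move_arm --pt "-0.001 0 0 0" --pt "-0.001 0 0 0" --pt "0 0 0 0" --pt "0 0 0 0"

```text
time_s: 14.1
ee_pos: [0.6084, -0.0022, 0.0904]
eef_rot: [-3.142, -0.0, -2.906]
force: [-3.0, -1.6, 0.9]
grip_width: 0.0004
grip_force: 1.6
```

Contact came in the last 2 mm, at about 3 N. I'll press on in small steps.

Call:
move_arm --pt "-0.001 0 0 0" --pt "-0.001 0 0 0" --pt "0 0 0 0" --pt "0 0 0 0"

```text
time_s: 14.6
ee_pos: [0.6103, -0.0017, 0.0904]
eef_rot: [-3.142, -0.0, -2.906]
force: [-5.0, -1.8, 2.7]
grip_width: 0.0004
grip_force: 2.4
```

Call:
move_arm --pt "-0.001 0 0 0" --pt "-0.0005 0 0 0" --pt "0 0 0 0" --pt "0 0 0 0"

```text
time_s: 15.1
ee_pos: [0.6118, -0.0014, 0.0904]
eef_rot: [-3.142, -0.0, -2.906]
force: [-3.4, -1.1, 2.3]
grip_width: 0.0006
grip_force: 2.5
```

Call:
move_arm --pt "-0.0005 0 0 0" --pt "0 0 0 0" --pt "0 0 0 0"

```text
time_s: 15.48
ee_pos: [0.6123, -0.0012, 0.0904]
eef_rot: [-3.142, -0.0, -2.906]
force: [-3.4, -2.0, 1.7]
grip_width: 0.0004
grip_force: 2.5
```

Call:
move_arm --pt "0.005 0 0 0" --pt "0.01 0 0 0" --pt "0.015 0 0 0" --pt "0.02 0 0 0" --pt "0.025 0 0 0" --pt "0.025 0 0 0" --pt "0.025 0 0 0" --pt "0.025 0 0 0" --pt "0.025 0 0 0" --pt "0.01 0 0 0" --pt "0 0 0 0" --pt "0 0 0 0" --pt "0 0 0 0" --pt "0 0 0 0" --pt "0 0 0 0" --pt "0 0 0 0"

```text
time_s: 17.48
ee_pos: [0.4325, -0.0443, 0.0904]
eef_rot: [3.142, -0.0, -2.906]
force: [-0.9, 0.4, 0.3]
grip_width: 0.0003
grip_force: 0.0
```

Run:
```python
from h import *
o=st();s=cams.camera("scene");w=cams.camera("wrist")
cv2.imwrite("pics/s4.png",np.hstack([cv2.resize(s[120:340,160:400],(400,367)),cv2.resize(w,(400,367))]))
```

```text
17.48 [ 0.432 -0.044  0.09 ] [ 3.142 -0.    -2.906] [-0.945  0.359  0.334] [-0.186  0.188  1.955  0.     0.998 -1.992] 0.0 0.0
```

View pics/s4.png

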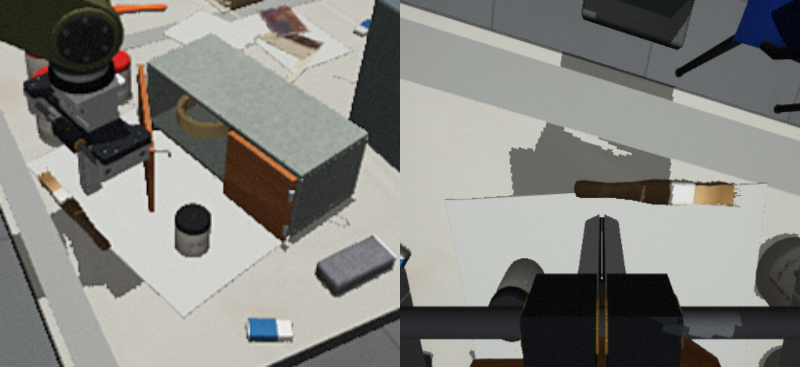

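The wide door stands ajar, the narrow door is shut, and the jar and bystanders are in place. I'll raise the hand clear and hand in.

Call:
move_arm --pt "0 0 -0.02 0" --pt "0 0 -0.03 0" --pt "0 0 -0.03 0" --pt "0 0 0 0" --pt "0 0 0 0" --pt "0 0 0 0" --pt "0 0 0 0"

```text
time_s: 18.45
ee_pos: [0.4322, -0.0442, 0.1698]
eef_rot: [3.141, -0.001, -2.906]
force: [0.1, 0.1, -0.6]
grip_width: 0.0005
grip_force: 0.0
```

```bash
python3 -c "
from h import *
st();print(hand_in())"
```

```text
18.45 [ 0.432 -0.044  0.17 ] [ 3.141e+00 -1.000e-03 -2.906e+00] [ 0.099  0.083 -0.638] [-0.186  0.077  1.873 -0.     1.193 -1.992] 0.001 0.0
the job is handed in; nothing more can be done
None
```

The job is handed in at about 18.5 s: I slid the black-capped jar about 48 mm past the wide door's free edge, then pressed that door; the last picture shows it ajar, the narrow door shut and the eraser, brush and weight apparently undisturbed (no verdict came back).

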